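# Plug and lock the bench's dust-extraction coupler

### The arm

A 6-joint arm with a two-finger parallel gripper is mounted at the origin on the work surface. World frame = base frame: x ahead of the robot, y to its left, z up, the work surface at z = 0. Lengths are in m, angles in degrees, forces in N, time in s.
With the tool pointing down it reaches from about 0.3 to 0.75 m from the base axis. Payload 8.5 kg.
Tool frame: the origin (TCP) lies midway between the tips of the shut fingers; the grasp point (between the pads) lies 19 mm behind it (env.tcp_to_grasp is the z of the grasp point in the tool frame, in m); z points along the fingers, y is the line along which they close (so a half turn about z gives the same grasp; the last joint's range is limited). The gripper opens to 85 mm and grips with 20 to 120 N. Pads are 22 mm wide; open, the fingers measure 114 mm over their backs; the gripper's body (76 mm by 85 mm) begins 54 mm behind the grasp point. The pads swing forward as they close: fully open they stand 13 mm farther back than shut.
Start: joints at [-77.538, 21.807, 74.336, -0, 83.858, -12.336], TCP at [0.231, -0.499, 0.231] pointing down, gripper open.
Joint ranges: [-178.18, 178.18], [-50.72, 133.34], [12.68, 142.11], [-81.47, 261.47], [9.98, 163.14], [-165.26, 165.26]. Speed limits (degrees/s): [136.94, 136.94, 180, 180, 180, 180].

### API

Orientations are given as a 3x3 rotation matrix whose columns are the frame's x, y, z axes.
In Python, from rig import env, imaging, job, models gives the robot as it stands. The module is installed in compiled form; this text tells all that it offers.
- The arm moves only by the tool jog_arm, never from a script. Its argument "plan" is text: rows parted by semicolons, each of 7 numbers parted by spaces: the turn, a rotation vector about the tool's x, y, z in degrees, then the shift along the tool's x, y, z in cm, then the closure in counts, from 0 (fully open) to 255 (shut). In form: rx ry rz x y z claw; .... A call has 1 to 10 rows; each row shifts and turns the commanded pose from where the row before left it, along the tool's axes as they then stand; what a row does not reach is not made up. A row lasts 1/12 s, in which the tool goes at most 41.7 mm and 7.16 degrees, less where a joint would pass 70% of its speed; a pose out of reach is approached as far as the arm can. A call with a gripper value outside its range is refused whole. The fingers move at their own pace and stop on an object; "grip_force" is the grip in N (left out, the last holds). Time passes only in rows, so rows that do not move let the fingers close. It gives the time, the measured TCP pose, the force, the opening and the grip force at its end, in the units of the state.
- env.observe(): the state, without advancing time (a new reading comes with each control period).
- imaging.get_image(name): name is "scene" or "top"; returns a dict with "pixels" (420x560x3 uint8, red, green, blue), "depth" (420x560 float32, m along the optical axis (not along the pixel's ray), 0 where there is no reading), "fov_y" (degrees; the focal length in pixels is half the picture's height over the tangent of half this angle, whatever the lens; pixels are square), "cx", "cy" (the principal point, pixels), "world_from_camera" (4x4, takes a point from camera to world coordinates). Camera axes: x right, y down, z forward; pixel columns grow to the right and rows downward; lengths in m; the calibration is good to about 2 mm. A picture is of the moment at which its call begins.
- job.close_job(): hands the job in; it is judged then, once.
Trained networks look in the newest picture that a camera, given by its name, has taken for a name from the list of things; names that differ only in an ending like _2 or _b are one class to them, and where a whole thing is asked for, a point or a joint stands for the part that bears it (a point fixed in the world has none). Each returns a list of dicts, best first, with "confidence" (0 to 1); they miss things now and then, are a little off and sometimes report something else, mostly with a low value. They report only what shows in the picture. A call takes as long as a camera call. They do not tell look-alikes from the thing itself.
- models.outline_of(camera, query): "region" (420x560 bool, what is visible of it) and "bbox" ([centre column, centre row, width, height] in pixels, round what is visible of it).
- models.tip_of(camera, query): "at" ([column, row] in pixels: a listed point, or the origin of a listed thing).
The state is a dict: "time_s": time; "q": joint angles; "qvel": joint speeds; "joint_efforts": joint torques, N m; "position": TCP position; "tool_rot": TCP orientation; "ft_force": force on the tool from outside, world axes, zero at the start; "wrist_torque": the same for the moment, N m; "grip_width": finger opening in m; "gripper_force": force on a finger pad.
Only numpy, scipy, OpenCV 4.12 (cv2) and the standard library are available. Lean on these libraries where they do the work, as an engineer would, in place of code of your own. Each camera call takes 0.05 s, during which the arm holds its last target. There are 200 camera calls.

### The job

Close off the bench's unused suction outlet: put the metal plug into the upright coupler and press it gently down until you feel its seat come up firm, then let go and swing the two cam arms down together, neither far ahead of the other, until both rest on their end stops. Use no more than about 30 N on either arm or in pressing the plug, do not ram or drop it, leave the wood offcut, glue bottle and mallet alone, and let go of everything.

Things in the scene. Friction and masses are not known exactly. Their poses are not given: they have to be found in the camera images.
- stub: Fixed upright outlet: 110 mm square, 8 mm thick foot plate, steel pipe, and on it a round aluminium coupler 62 mm across (68 mm at its foot). Origin: bench surface, on the coupler's axis; z up; the two cam arms stand out along its +y and -y. The coupler is screwed on at an unknown height: it and all its parts stand H above the heights given below, H from 0 to 12 mm, which is not measured.
- pipe_top (a point): Point on the axis, 46 mm above the bench. Coupler: 34 to 90 mm + H up, bore 46 mm, 52 mm in the top 7 mm. In it a sticky sealing ring stands 4 to 8 mm above home and slides down against about 6 N; home (plug's underside at 51 mm + H) is springy: 6 N preload, 5 N per mm, solid after 3 mm. Press 12 to 20 N to be home. Left higher, the cams jam on the plug; closing, they draw it 2.5 mm down.
- cam_a (a joint): Swing of the cam arm on the +y side of stub, rad: 0 = open, outward and 40 degrees above level; grows as it swings down; 1.658 = end stop, 55 degrees below level (locked, over centre). Hinge pin along x, 24.5 mm from the axis, 85 mm + H up; bar 16 mm wide, 6 mm thick, 64 mm long from the pin, then a thin pull ring (to 83 mm). Stays where left; stiffest from 0.9 to 1.4, where the cam bites.
- cam_b (a joint): The same for the arm on the -y side; also 0 open to 1.658 at its end stop. A straight push down 36 to 57 mm from the axis swings an arm all the way, peak 10 to 20 N each, easing before the stop. Fingers opened 65 to 85 mm, along the y axis of stub and centred, press both at once. At the stop the bar's upper face, 40 mm from the axis, is about 67 mm + H up.
- plug_center (a point): Loose round aluminium plug (about 0.3 kg), 62 mm tall, starting upright on the bench; point on its axis half-way up, 31 mm above its underside; z along its axis, up. From below: spigot 44 mm across, 22 mm tall with a 3 mm lead-in; a groove (cone narrowing to 26 mm); a collar 44 mm across at 40 to 45 mm; a round grip knob 30 mm across from 45 to 62 mm above the underside.
- offcut: Bystander: offcut of board, 90 x 170 x 36 mm, lying on the bench; origin under its centre.
- glue: Bystander: white glue bottle, 56 mm across, 150 mm tall, standing; origin under its centre.
- mallet: Bystander: hammer with a wooden handle lying on the bench.
There are look-alikes about, which are no part of the job. Of the things shaped like the part that bears plug_center, the aluminium one is meant.

How it is judged:
By the outcome, as a careful person would: the job done as asked, in the order asked, and still so for the second after the job is handed in, with the robot touching nothing.
It also fails if it takes over 61 s, if anything falls off the work surface, if the arm or the gripper's body presses on something with over 40 N, if the wrist force passes 120 N, or if a joint passes its speed limit or range.

## Working session

There is one attempt and no reset: what is moved stays moved. The work goes in short steps, Python scripts to look and compute and a tool call to move; the robot and the scene stay as the last step left them, time stands still between calls to the robot, and variables do not carry over. Pictures are saved under pics/ and viewed, at most 10 in all, crops included, and the job is handed in when it is done.

Besides the shell and the picture viewer there is one more tool, called after "Request:" as name(argument=value, ...) on one line, values as JSON. jog_arm: Moves the arm, as the interface text tells. Its arguments: {"type":"object","properties":{"plan":{"type":"string"},"grip_force":{"type":"number"}},"required":["plan"]}

```bash
mkdir -p pics
cat > h.py <<'E'
import numpy as np, cv2
from rig import env, imaging, job, models
def f(im): return im["pixels"].shape[0]/2/np.tan(np.radians(im["fov_y"])/2)
def cloud(im):
    d=im["depth"]; F=f(im); v,u=np.mgrid[0:d.shape[0],0:d.shape[1]]
    P=np.stack([(u-im["cx"])/F*d,(v-im["cy"])/F*d,d],-1)
    T=im["world_from_camera"]; W=P@T[:3,:3].T+T[:3,3]; W[d==0]=np.nan; return W
def ray(im,uv,z):
    T=im["world_from_camera"];F=f(im);r=T[:3,:3]@np.array([(uv[0]-im["cx"])/F,(uv[1]-im["cy"])/F,1]);o=T[:3,3]
    return o+r*(z-o[2])/r[2]
def save(im,n): cv2.imwrite("pics/"+n,im["pixels"][:,:,::-1])
E
python3 - <<'E'
from h import *
a=[]
for c in("scene","top"):
    im=imaging.get_image(c); a.append(im["pixels"]); W=cloud(im); print(c,im["fov_y"],im["world_from_camera"].round(3).tolist())
    for q in("stub","plug_center","cam_a","offcut","glue","mallet"):
        for r in models.outline_of(c,q)[:4]:
            w=W[r["region"]]; print(q,round(r["confidence"],2),np.round(r["bbox"]),np.nanmedian(w,0).round(3),np.nanmax(w[:,2]).round(3))
    for q in("pipe_top","plug_center"):
        print(q,[(np.round(r["at"],1),round(r["confidence"],2)) for r in models.tip_of(c,q)[:4]])
    cv2.imwrite(f"pics/{c}0.png",im["pixels"][:,:,::-1])
    np.save(c+"0.npy",W)
print(env.observe()["tool_rot"],env.tcp_to_grasp)
E
```

```text
scene 46.89895471144737 [[-0.767, 0.416, -0.489, 1.265], [0.642, 0.512, -0.571, 0.766], [0.013, -0.752, -0.659, 0.939], [0.0, 0.0, 0.0, 1.0]]
stub 0.98 [288. 171.  41.  58.] [ 0.516 -0.101  0.023] 0.14
plug_center 0.85 [343. 248.  18.  30.] [0.585 0.196 0.041] 0.064
plug_center 0.79 [332. 227.  18.  28.] [0.546 0.117 0.04 ] 0.065
plug_center 0.77 [315. 262.  16.  27.] [0.667 0.18  0.04 ] 0.063
plug_center 0.75 [338. 279.  22.  28.] [0.664 0.261 0.042] 0.064
cam_a 0.68 [286. 152.  12.  20.] [ 0.478 -0.16   0.107] 0.123
offcut 0.97 [241. 252.  74.  56.] [0.785 0.032 0.033] 0.039
glue 0.73 [218. 137.  21.  44.] [ 0.585 -0.372  0.073] 0.15
mallet 0.55 [396. 299.  55.  91.] [0.618 0.401 0.022] 0.029
pipe_top [(array([289.6, 177.6]), 0.56)]
plug_center [(array([364.6, 233.4]), 0.92), (array([314.2, 261.7]), 0.81), (array([341.9, 247.8]), 0.77), (array([338.3, 277.2]), 0.77)]
top 52.36606325851146 [[-0.03, -0.995, 0.096, 0.555], [-1.0, 0.03, 0.003, 0.011], [-0.006, -0.096, -0.995, 1.021], [0.0, 0.0, 0.0, 1.0]]
stub 0.82 [350. 270.  81.  68.] [ 0.501 -0.114  0.013] 0.144
plug_center 0.89 [21
[... 244 characters left out ...]
a 0.76 [328. 256.  31.  18.] [ 0.53  -0.066  0.119] 0.144
cam_a 0.61 [373. 286.  35.  26.] [ 0.473 -0.167  0.112] 0.137
offcut 0.87 [285. 155.  78.  57.] [0.772 0.012 0.037] 0.043
glue 0.9 [472. 232.  46.  27.] [ 0.573 -0.378  0.099] 0.155
glue 0.18 [327. 257.  27.  18.] [ 0.531 -0.066  0.12 ] 0.144
mallet 0.86 [126. 252.  66. 107.] [0.583 0.383 0.024] 0.031
pipe_top [(array([343.6, 269.9]), 0.76)]
plug_center [(array([183.4, 207.1]), 0.91), (array([212.9, 240.4]), 0.89), (array([221.1, 201.3]), 0.89), (array([212.3, 277. ]), 0.86)]
[[ 9.07783420e-01  4.19439223e-01  9.04547535e-06]
 [ 4.19439223e-01 -9.07783420e-01  4.26817377e-06]
 [ 1.00015720e-05 -8.05502349e-08 -1.00000000e+00]] -0.0187
```

Run:
```python
import cv2,numpy as np
a=cv2.imread("pics/scene0.png");b=cv2.imread("pics/top0.png")
A=cv2.resize(a[205:305,290:390],(400,400),interpolation=cv2.INTER_CUBIC)
B=cv2.resize(b[180:310,165:295],(400,400),interpolation=cv2.INTER_CUBIC)
cv2.imwrite("pics/crop0.png",np.hstack([A,B]))
```

```text
(no output)
```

View pics/scene0.png

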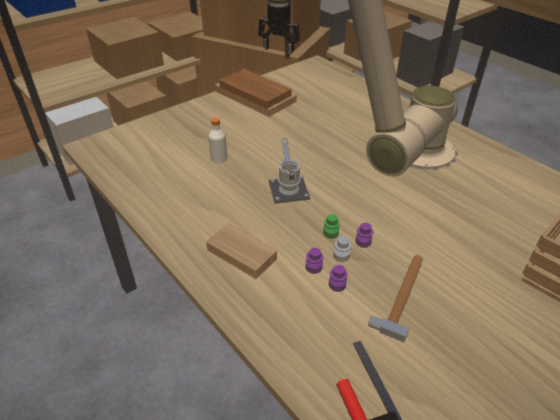

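View pics/crop0.png

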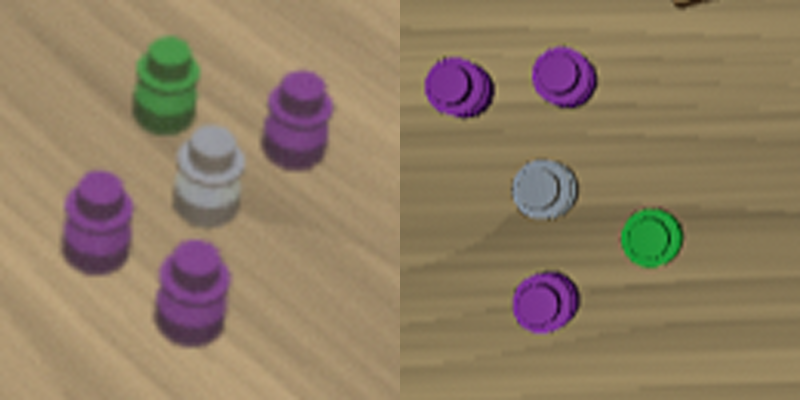

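View pics/top0.png

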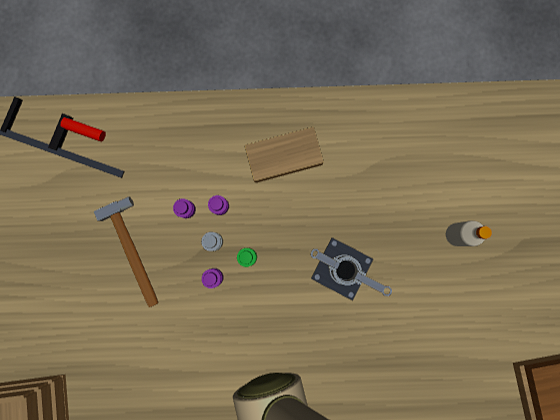

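The plug-shaped things in the top view are purple (183,208), (219,204), (212,278), green (247,257) and grey (212,241), which is (342,248) in the scene view. The grey one is the aluminium plug, and the crop confirms it. The coupler is at about (346,270) in the top view, with its arms ending at (313,254) and (388,291).

Run:
```python
from h import *
from scipy.optimize import least_squares
def circ(P,r=None):
    g=lambda p:np.hypot(P[:,0]-p[0],P[:,1]-p[1])-(p[2] if r is None else r)
    return least_squares(g,[*P.mean(0)[:2],.02],loss="soft_l1",f_scale=.002).x
for c,px in(("scene",(342,248)),("top",(212,241))):
    W=np.load(c+"0.npy"); G=W[px[1]-22:px[1]+22,px[0]-22:px[0]+22].reshape(-1,3)
    c0=W[px[1],px[0]][:2]; G=G[np.hypot(*(G[:,:2]-c0).T)<.033]
    K=G[G[:,2]>.056]; print(c,"knob",cv2.minEnclosingCircle((K[:,:2]*1000).astype(np.float32)),K.mean(0).round(4),np.median(K[:,2]).round(4),len(K))
    # stub
    d=np.hypot(W[...,0]-.515,W[...,1]+.105); S=W[(d<.055)&(W[...,2]>.03)]
    h,e=np.histogram(S[:,2],np.arange(.03,.15,.004)); print(dict(zip((e[:-1]*1000).round().astype(int).tolist(),h.tolist())))
    ar=W[(d<.12)&(W[...,2]>.108)]; 
    for s in(1,-1):
        a=ar[(ar[:,1]+.105)*s>0.0]
        if len(a)>5: print("arm",s,len(a),a.mean(0).round(4),a[np.argmax(np.hypot(a[:,0]-.515,a[:,1]+.105))].round(4))
    if len(ar): m=ar[:,:2].mean(0);u,sv,vt=np.linalg.svd(ar[:,:2]-m); print("dir",np.degrees(np.arctan2(vt[0,1],vt[0,0])),m)
    f_=W[(d<.1)&(W[...,2]>.003)&(W[...,2]<.016)]; print("foot",cv2.minAreaRect((f_[:,:2]*1000).astype(np.float32)))
```

```text
scene knob ((577.395751953125, 189.1284942626953), 16.897071838378906) [0.5765 0.1892 0.0598] 0.0598 83
{30: 0, 34: 14, 38: 28, 42: 31, 46: 22, 50: 29, 54: 22, 58: 24, 62: 26, 66: 40, 70: 35, 74: 34, 78: 39, 82: 40, 86: 45, 90: 72, 94: 26, 98: 13, 102: 3, 106: 0, 110: 3, 114: 1, 118: 0, 122: 1, 126: 0, 130: 0, 134: 0, 138: 0, 142: 0}
arm 1 21 [ 0.5417 -0.0463  0.129 ] [ 0.5462 -0.0329  0.1389]
arm -1 65 [ 0.4683 -0.176   0.1193] [ 0.4565 -0.1921  0.1297]
dir 60.51610371785949 [ 0.48624858 -0.14430569]
foot ((505.98675537109375, -110.60985565185547), (144.75131225585938, 139.6932830810547), 36.989410400390625)
top knob ((575.2636108398438, 184.74473571777344), 14.791404724121094) [0.5754 0.1843 0.0623] 0.0624 142
{30: 0, 34: 0, 38: 0, 42: 24, 46: 30, 50: 6, 54: 9, 58: 157, 62: 139, 66: 8, 70: 9, 74: 14, 78: 8, 82: 25, 86: 59, 90: 68, 94: 187, 98: 73, 102: 29, 106: 16, 110: 17, 114: 17, 118: 16, 122: 19, 126: 13, 130: 5, 134: 0, 138: 0, 142: 0}
arm 1 152 [ 0.5343 -0.0595  0.1253] [ 0.5457 -0.038   0.1408]
arm -1 182 [ 0.4689 -0.1757  0.1211] [ 0.4572 -0.1992  0.1319]
dir -119.31683262532728 [ 0.4986493  -0.12284508]
foot ((514.6452026367188, -105.01309967041016), (196.23121643066406, 195.48046875), 85.42178344726562)
```

Run:
```python
from h import *
from scipy.optimize import least_squares
u=np.array([np.cos(np.radians(60.7)),np.sin(np.radians(60.7))])
for c in("scene","top"):
    W=np.load(c+"0.npy"); c0=np.array([.5015,-.1155])
    for z0,z1 in((.090,.104),(.094,.100)):
        ctr=c0.copy()
        for k in range(8):
            D=W[...,:2]-ctr; d=np.hypot(D[...,0],D[...,1])
            S=W[(d<.036)&(d>.02)&(W[...,2]>z0)&(W[...,2]<z1)]
            # annulus centre: fit to mid radius 28.5
            ctr=least_squares(lambda p:np.hypot(S[:,0]-p[0],S[:,1]-p[1])-.0285,ctr).x
        print(c,z0,len(S),ctr.round(4),np.median(S[:,2]).round(4))
    # silhouettes of pixels: plug region tip
im=imaging.get_image("top");im2=imaging.get_image("scene")
for c,i,px in(("top",im,(343.6,269.9)),("scene",im2,(289.6,177.6))): print(c,"pipe_top",ray(i,px,.046).round(4))
print("plug",ray(im,(212.5,240.7),.031).round(4),ray(im2,(341.9,247.8),.031).round(4))
a=cv2.resize(im["pixels"][235:305,300:400],(800,560),interpolation=cv2.INTER_CUBIC);cv2.imwrite("pics/stubtop.png",a[:,:,::-1])
# undistorted calibration: foot corners etc
r=[x for x in models.outline_of("top","stub")][0]; print(r["bbox"])
```

```text
scene 0.09 87 [ 0.5038 -0.1118] 0.092
scene 0.094 28 [ 0.5026 -0.1154] 0.0958
top 0.09 307 [ 0.5027 -0.1159] 0.0958
top 0.094 217 [ 0.5029 -0.1159] 0.0962
top pipe_top [ 0.5    -0.1153  0.046 ]
scene pipe_top [ 0.4995 -0.1126  0.046 ]
plug [0.575  0.1828 0.031 ] [0.575  0.1883 0.031 ]
[351.2, 270.2, 82.1, 64.5]
```

View pics/stubtop.png

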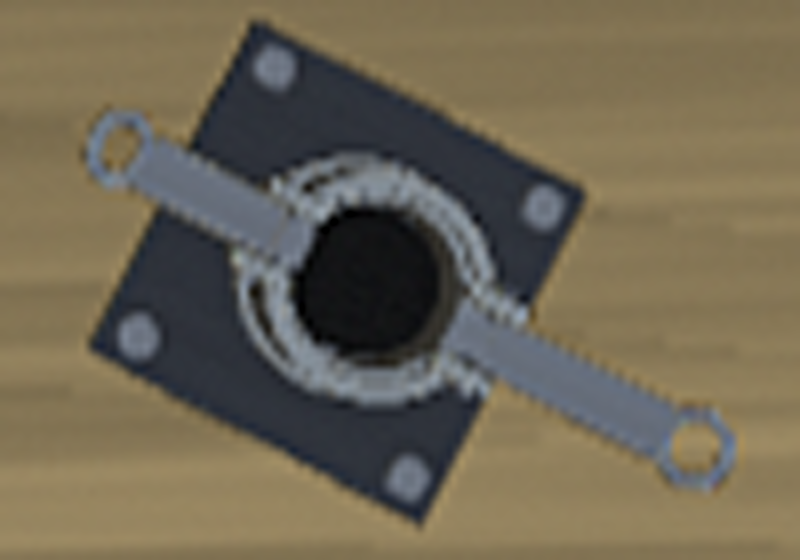

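Green, grey and purple are clearly separated. The coupler is at about (0.502,-0.1155), its rim is at about z 0.095, and the arms lie along 60.7° (stub y). I'll move to the plug now.

Request:
jog_arm(plan="0 0 0 3.0 -2.38 0 70; 0 0 0 3.0 -2.38 0 70; 0 0 0 3.0 -2.38 0 70; 0 0 0 3.0 -2.38 0 70; 0 0 0 3.0 -2.38 0 70; 0 0 0 3.0 -2.38 0 70; 0 0 0 3.0 -2.38 0 70; 0 0 0 3.0 -2.38 0 70; 0 0 0 3.0 -2.38 0 70; 0 0 0 3.0 -2.38 0 70", grip_force=20)

```text
time_s: 1.88
position: [0.4036, -0.1556, 0.2316]
tool_rot: [[0.908, 0.419, 0.001], [0.419, -0.908, -0.0], [0.0, 0.001, -1.0]]
ft_force: [1.8, -1.3, -0.1]
grip_width: 0.0618
gripper_force: 0.0
```

Request:
jog_arm(plan="0 0 0 3.0 -2.38 0 70; 0 0 0 3.0 -2.38 0 70; 0 0 0 3.0 -2.38 0 70; 0 0 0 3.0 -2.38 0 70; 0 0 0 3.0 -2.38 0 70; 0 0 0 3.0 -2.38 0 70; 0 0 0 3.0 -2.38 0 70; 0 0 0 3.0 -2.38 0 70; 0 0 0 3.0 -2.38 0 70; 0 0 0 3.0 -2.38 0 70")

```text
time_s: 2.72
position: [0.5762, 0.1865, 0.2314]
tool_rot: [[0.908, 0.42, 0.0], [0.42, -0.908, -0.0], [0.0, 0.0, -1.0]]
ft_force: [0.7, -0.4, 0.4]
grip_width: 0.0619
gripper_force: 0.0
```

Request:
jog_arm(plan="0 0 6.75 0 0 1.0 70; 0 0 6.75 0 0 1.0 70; 0 0 6.75 0 0 1.0 70; 0 0 6.75 0 0 1.0 70; 0 0 6.75 0 0 1.0 70; 0 0 6.75 0 0 1.0 70; 0 0 6.75 0 0 1.0 70; 0 0 6.75 0 0 1.0 70; 0 0 0 0 0 0 70; 0 0 0 0 0 0 70")

```text
time_s: 3.55
position: [0.5756, 0.1845, 0.1512]
tool_rot: [[0.875, -0.485, -0.001], [-0.485, -0.875, -0.0], [-0.001, 0.0, -1.0]]
ft_force: [-0.5, -0.1, 0.1]
grip_width: 0.0617
gripper_force: 0.0
```

Request:
jog_arm(plan="0 0 0 0 0 3 70; 0 0 0 0 0 3 70; 0 0 0 0 0 2.5 70; 0 0 0 0 0 1.2 70; 0 0 0 0 0 0.7 70; 0 0 0 0 0 0 255; 0 0 0 0 0 0 255; 0 0 0 0 0 0 255; 0 0 0 0 0 0 255; 0 0 0 0 0 0 255", grip_force=20)

```text
time_s: 4.38
position: [0.5766, 0.1847, 0.0488]
tool_rot: [[0.873, -0.487, 0.003], [-0.487, -0.873, 0.0], [0.002, -0.002, -1.0]]
ft_force: [0.4, 0.7, 6.7]
grip_width: 0.0291
gripper_force: 20.7
```

Request:
jog_arm(plan="0 0 0 0 0 0 70; 0 0 0 0 0 0 70; 0 0 0 0 0 -0.3 70; 0 0 -7 0 0 0 70; 0 0 -7 0 0 0 70; 0 0 -7 0 0 0 70; 0 0 -7 0 0 0 70; 0 0 -7 0 0 0 70; 0 0 -7 0 0 0 70; 0 0 -7 0 0 0 70")

```text
time_s: 5.22
position: [0.5756, 0.1845, 0.0504]
tool_rot: [[0.939, 0.344, -0.0], [0.344, -0.939, -0.0], [-0.0, -0.0, -1.0]]
ft_force: [-0.4, 0.2, -0.4]
grip_width: 0.062
gripper_force: 0.0
```

Request:
jog_arm(plan="0 0 -7 0 0 0 70; 0 0 -7 0 0 0 70; 0 0 -7 0 0 0 70; 0 0 -7 0 0 0 70; 0 0 -7 0 0 0 70; 0 0 -6 0 0 0 70; 0 0 0 0 0 0 70; 0 0 0 0 0 0 255; 0 0 0 0 0 0 255; 0 0 0 0 0 0 255", grip_force=30)

```text
time_s: 6.05
position: [0.5756, 0.1845, 0.0504]
tool_rot: [[0.49, 0.872, -0.0], [0.872, -0.49, 0.0], [0.0, -0.0, -1.0]]
ft_force: [-1.5, 0.4, 3.7]
grip_width: 0.0285
gripper_force: 29.4
```

Request:
jog_arm(plan="0 0 0 0 0 0 255; 0 0 0 0 0 0 255; 0 0 0 0 0 0 255", grip_force=50)

```text
time_s: 6.3
position: [0.5757, 0.1846, 0.0506]
tool_rot: [[0.488, 0.873, 0.0], [0.873, -0.488, 0.0], [0.0, 0.0, -1.0]]
ft_force: [-1.8, -0.7, 4.3]
grip_width: 0.0271
gripper_force: 49.2
```

Request:
jog_arm(plan="0 0 0 0 0 -0.3 255; 0 0 0 0 0 -1.5 255; 0 0 0 0 0 -3 255; 0 0 0 0 0 -4 255; 0 0 0 0 0 -4 255; 0 0 0 0 0 -2.5 255; 0 0 0 0 0 -0.7 255; 0 0 0 0 0 0 255")

```text
time_s: 6.97
position: [0.5761, 0.1845, 0.2115]
tool_rot: [[0.488, 0.873, 0.003], [0.873, -0.488, 0.0], [0.002, 0.002, -1.0]]
ft_force: [0.0, -0.1, -2.1]
grip_width: 0.0277
gripper_force: 49.8
```

Request:
jog_arm(plan="0 0 0 -1.5 0.41 0 255; 0 0 0 -3.31 0.92 0 255; 0 0 0 -3.5 0.97 0 255; 0 0 0 -3.5 0.97 0 255; 0 0 0 -3.5 0.97 0 255; 0 0 0 -3.5 0.97 0 255; 0 0 0 -3.5 0.97 0 255; 0 0 0 -3.5 0.97 0 255; 0 0 0 -2.5 0.67 0 255; 0 0 0 -1.5 0.41 0 255")

```text
time_s: 7.8
position: [0.5, -0.1187, 0.2077]
tool_rot: [[0.49, 0.871, -0.005], [0.872, -0.49, 0.001], [-0.001, -0.005, -1.0]]
ft_force: [-0.1, 0.4, -2.5]
grip_width: 0.0279
gripper_force: 49.7
```

Request:
jog_arm(plan="0 0 0 0 0 0 255; 0 0 0 0 0 0 255; 0 0 0 0 0 0 255")

```text
time_s: 8.05
position: [0.5015, -0.1153, 0.2089]
tool_rot: [[0.488, 0.873, -0.003], [0.873, -0.488, 0.001], [0.0, -0.003, -1.0]]
ft_force: [-0.0, -0.0, -2.2]
grip_width: 0.0277
gripper_force: 49.7
```

Run:
```python
from h import *
o=env.observe(); print(o["position"],o["ft_force"],o["q"])
im=imaging.get_image("scene"); save(im,"s1.png")
a=cv2.resize(im["pixels"][90:210,230:350],(600,600),interpolation=cv2.INTER_CUBIC);cv2.imwrite("pics/s1c.png",a[:,:,::-1])
# where the plug underside axis point / coupler rim axis project
T=np.linalg.inv(im["world_from_camera"]);F=f(im)
def pj(p): q=T[:3,:3]@p+T[:3,3]; return (q[:2]/q[2]*F+[im["cx"],im["cy"]])
p=np.array(o["position"])
for z in(p[2]-.0506,p[2]-.0286): print("plug",z,pj(np.array([p[0],p[1],z])))
for z in(.095,): print("rim",pj(np.array([.5022,-.1157,z])))
```

```text
[ 0.5015067  -0.11531826  0.20894273] [-0.03965795 -0.02948744 -2.23731416] [-2.61550553e+01  1.93798974e+01  8.20235907e+01  1.24565603e-02
  7.87631496e+01  3.04928605e+00]
plug 0.15834272633108193 [289.18535988 146.32803903]
plug 0.18034272633108195 [289.32212202 139.84634582]
rim [288.54492807 164.28536661]
```

View pics/s1c.png

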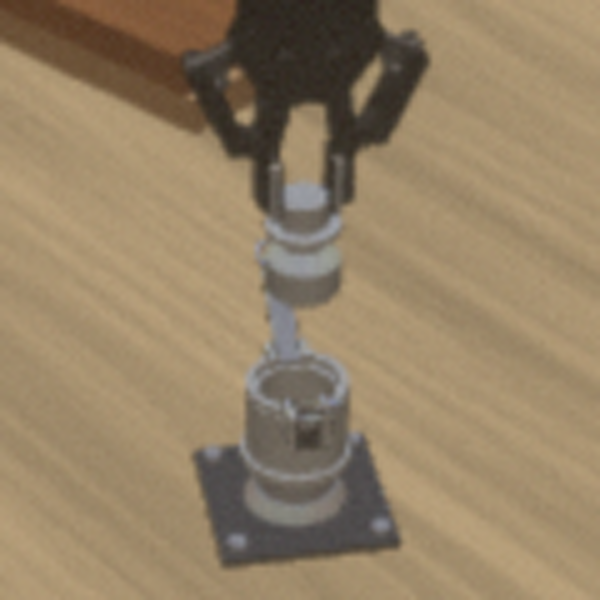

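The plug hangs at crop (302,250), over the coupler mouth at crop (298,380), and the two line up to within about 1 mm. I'll lower it in stages.

Request:
jog_arm(plan="0 0 0 0 0 2 255; 0 0 0 0 0 2 255; 0 0 0 0 0 1 255; 0 0 0 0 0 0.4 255; 0 0 0 0 0 0 255; 0 0 0 0 0 0 255")

```text
time_s: 8.6
position: [0.5024, -0.1155, 0.1567]
tool_rot: [[0.487, 0.873, 0.0], [0.873, -0.487, -0.0], [0.0, 0.0, -1.0]]
ft_force: [-0.5, -0.6, -2.8]
grip_width: 0.0277
gripper_force: 49.8
```

Request:
jog_arm(plan="0 0 0 0 0 0.2 255; 0 0 0 0 0 0.2 255; 0 0 0 0 0 0.2 255; 0 0 0 0 0 0.1 255; 0 0 0 0 0 0.1 255; 0 0 0 0 0 0 255")

```text
time_s: 9.1
position: [0.5021, -0.1159, 0.1482]
tool_rot: [[0.488, 0.873, -0.0], [0.873, -0.488, 0.0], [-0.0, -0.0, -1.0]]
ft_force: [0.7, -0.1, -2.1]
grip_width: 0.0277
gripper_force: 49.8
```

Request:
jog_arm(plan="0 0 0 0 0 0.1 255; 0 0 0 0 0 0.1 255; 0 0 0 0 0 0.1 255; 0 0 0 0 0 0.1 255; 0 0 0 0 0 0 255")

```text
time_s: 9.52
position: [0.502, -0.1158, 0.1441]
tool_rot: [[0.488, 0.873, -0.0], [0.873, -0.488, 0.0], [0.0, -0.0, -1.0]]
ft_force: [0.8, -0.2, -2.2]
grip_width: 0.0279
gripper_force: 49.8
```

Request:
jog_arm(plan="0 0 0 0 0 0.1 255; 0 0 0 0 0 0.1 255; 0 0 0 0 0 0.1 255; 0 0 0 0 0 0.1 255; 0 0 0 0 0 0 255")

```text
time_s: 9.93
position: [0.502, -0.1158, 0.1401]
tool_rot: [[0.488, 0.873, -0.0], [0.873, -0.488, 0.0], [-0.0, -0.0, -1.0]]
ft_force: [-0.2, -0.1, -2.6]
grip_width: 0.028
gripper_force: 49.8
```

Request:
jog_arm(plan="0 0 0 0 0 0.1 255; 0 0 0 0 0 0.1 255; 0 0 0 0 0 0 255")

```text
time_s: 10.18
position: [0.502, -0.1158, 0.1381]
tool_rot: [[0.488, 0.873, -0.0], [0.873, -0.488, 0.0], [-0.0, -0.0, -1.0]]
ft_force: [-0.3, -0.1, -2.4]
grip_width: 0.0275
gripper_force: 49.8
```

Request:
jog_arm(plan="0 0 0 0 0 0.1 255; 0 0 0 0 0 0.1 255; 0 0 0 0 0 0 255")

```text
time_s: 10.43
position: [0.502, -0.1159, 0.1361]
tool_rot: [[0.488, 0.873, -0.0], [0.873, -0.488, 0.0], [-0.0, -0.0, -1.0]]
ft_force: [-0.3, 0.5, -2.3]
grip_width: 0.0275
gripper_force: 49.8
```

Request:
jog_arm(plan="0 0 0 0 0 0.1 255; 0 0 0 0 0 0.1 255; 0 0 0 0 0 0 255")

```text
time_s: 10.68
position: [0.5021, -0.1159, 0.1341]
tool_rot: [[0.488, 0.873, -0.0], [0.873, -0.488, 0.0], [-0.0, -0.0, -1.0]]
ft_force: [-0.9, 0.1, -1.3]
grip_width: 0.0273
gripper_force: 49.8
```

Request:
jog_arm(plan="0 0 0 0 0 0.1 255; 0 0 0 0 0 0.1 255; 0 0 0 0 0 0 255")

```text
time_s: 10.93
position: [0.5022, -0.116, 0.1322]
tool_rot: [[0.488, 0.873, 0.0], [0.873, -0.488, -0.0], [0.0, 0.0, -1.0]]
ft_force: [0.4, 0.2, -3.1]
grip_width: 0.0275
gripper_force: 49.7
```

Request:
jog_arm(plan="0 0 0 0 0 0.1 255; 0 0 0 0 0 0.1 255; 0 0 0 0 0 0.1 255; 0 0 0 0 0 0.1 255; 0 0 0 0 0 0 255")

```text
time_s: 11.35
position: [0.5022, -0.116, 0.1282]
tool_rot: [[0.488, 0.873, 0.0], [0.873, -0.488, -0.0], [-0.0, 0.0, -1.0]]
ft_force: [0.8, -0.2, -2.7]
grip_width: 0.0273
gripper_force: 49.7
```

Request:
jog_arm(plan="0 0 0 0 0 0.1 255; 0 0 0 0 0 0.1 255; 0 0 0 0 0 0.1 255; 0 0 0 0 0 0.1 255; 0 0 0 0 0 0 255")

```text
time_s: 11.77
position: [0.5022, -0.1159, 0.1242]
tool_rot: [[0.488, 0.873, 0.0], [0.873, -0.488, -0.0], [-0.0, 0.0, -1.0]]
ft_force: [1.3, -0.9, -2.4]
grip_width: 0.0276
gripper_force: 49.7
```

Request:
jog_arm(plan="0 0 0 0 0 0.1 255; 0 0 0 0 0 0.1 255; 0 0 0 0 0 0.1 255; 0 0 0 0 0 0.1 255; 0 0 0 0 0 0 255")

```text
time_s: 12.18
position: [0.5021, -0.1159, 0.1201]
tool_rot: [[0.488, 0.873, 0.0], [0.873, -0.488, 0.0], [0.0, -0.0, -1.0]]
ft_force: [1.7, -1.0, -2.8]
grip_width: 0.0277
gripper_force: 49.7
```

Request:
jog_arm(plan="0 0 0 0 0 0.1 255; 0 0 0 0 0 0.1 255; 0 0 0 0 0 0.1 255; 0 0 0 0 0 0 255")

```text
time_s: 12.52
position: [0.5021, -0.1159, 0.1172]
tool_rot: [[0.488, 0.873, 0.0], [0.873, -0.488, -0.0], [0.0, 0.0, -1.0]]
ft_force: [1.3, -1.5, -3.2]
grip_width: 0.028
gripper_force: 49.7
```

Request:
jog_arm(plan="0 0 0 0 0 0.1 255; 0 0 0 0 0 0.1 255; 0 0 0 0 0 0 255")

```text
time_s: 12.77
position: [0.5021, -0.1159, 0.1152]
tool_rot: [[0.488, 0.873, 0.0], [0.873, -0.488, 0.0], [0.0, -0.0, -1.0]]
ft_force: [1.4, -1.0, -2.5]
grip_width: 0.0281
gripper_force: 49.7
```

Request:
jog_arm(plan="0 0 0 0 0 0.1 255; 0 0 0 0 0 0.1 255; 0 0 0 0 0 0 255")

```text
time_s: 13.02
position: [0.5021, -0.1159, 0.1132]
tool_rot: [[0.488, 0.873, -0.0], [0.873, -0.488, 0.0], [0.0, -0.0, -1.0]]
ft_force: [2.3, -1.9, -2.4]
grip_width: 0.0279
gripper_force: 49.7
```

Request:
jog_arm(plan="0 0 0 0 0 0.1 255; 0 0 0 0 0 0.1 255; 0 0 0 0 0 0 255")

```text
time_s: 13.27
position: [0.5021, -0.1159, 0.1113]
tool_rot: [[0.488, 0.873, 0.0], [0.873, -0.488, -0.0], [0.0, 0.0, -1.0]]
ft_force: [2.3, -1.4, -1.2]
grip_width: 0.0273
gripper_force: 49.9
```

Request:
jog_arm(plan="0 0 0 0 0 0.1 255; 0 0 0 0 0 0.1 255; 0 0 0 0 0 0 255")

```text
time_s: 13.52
position: [0.5021, -0.1159, 0.1094]
tool_rot: [[0.488, 0.873, 0.0], [0.873, -0.488, -0.0], [0.0, 0.0, -1.0]]
ft_force: [0.3, -0.8, 3.2]
grip_width: 0.0273
gripper_force: 50.3
```

Request:
jog_arm(plan="0 0 0 0 0 0.1 255; 0 0 0 0 0 0.1 255; 0 0 0 0 0 0 255")

```text
time_s: 13.77
position: [0.5021, -0.1159, 0.1072]
tool_rot: [[0.488, 0.873, 0.0], [0.873, -0.488, -0.0], [0.0, 0.0, -1.0]]
ft_force: [1.7, 0.4, 2.5]
grip_width: 0.028
gripper_force: 50.3
```

Request:
jog_arm(plan="0 0 0 0 0 0.1 255; 0 0 0 0 0 0 255")

```text
time_s: 13.93
position: [0.5021, -0.1159, 0.1062]
tool_rot: [[0.488, 0.873, 0.0], [0.873, -0.488, -0.0], [0.0, 0.0, -1.0]]
ft_force: [0.4, -0.6, 3.6]
grip_width: 0.0277
gripper_force: 50.3
```

Request:
jog_arm(plan="0 0 0 0 0 0.1 255; 0 0 0 0 0 0 255")

```text
time_s: 14.1
position: [0.5021, -0.1159, 0.1053]
tool_rot: [[0.488, 0.873, 0.0], [0.873, -0.488, -0.0], [0.0, 0.0, -1.0]]
ft_force: [0.9, -0.3, 4.7]
grip_width: 0.0275
gripper_force: 50.4
```

Request:
jog_arm(plan="0 0 0 0 0 0.05 255; 0 0 0 0 0 0 255")

```text
time_s: 14.27
position: [0.5021, -0.1159, 0.1049]
tool_rot: [[0.488, 0.873, 0.0], [0.873, -0.488, -0.0], [0.0, 0.0, -1.0]]
ft_force: [-0.6, -0.4, 5.6]
grip_width: 0.0272
gripper_force: 50.5
```

Request:
jog_arm(plan="0 0 0 0 0 0.05 255; 0 0 0 0 0 0 255")

```text
time_s: 14.43
position: [0.5022, -0.1159, 0.1046]
tool_rot: [[0.488, 0.873, 0.0], [0.873, -0.488, -0.0], [0.0, 0.0, -1.0]]
ft_force: [-0.6, 0.1, 7.5]
grip_width: 0.0274
gripper_force: 50.7
```

Request:
jog_arm(plan="0 0 0 0 0 0.05 255; 0 0 0 0 0 0 255")

```text
time_s: 14.6
position: [0.5022, -0.1159, 0.1043]
tool_rot: [[0.488, 0.873, 0.0], [0.873, -0.488, -0.0], [0.0, 0.001, -1.0]]
ft_force: [-0.4, 0.7, 8.8]
grip_width: 0.0277
gripper_force: 50.8
```

Request:
jog_arm(plan="0 0 0 0 0 0.06 255; 0 0 0 0 0 0 255")

```text
time_s: 14.77
position: [0.5022, -0.1159, 0.1038]
tool_rot: [[0.488, 0.873, 0.001], [0.873, -0.488, -0.0], [0.0, 0.001, -1.0]]
ft_force: [-1.5, 0.8, 11.3]
grip_width: 0.0275
gripper_force: 51.0
```

Request:
jog_arm(plan="0 0 0 0 0 0.06 255; 0 0 0 0 0 0 255; 0 0 0 0 0 0 255")

```text
time_s: 15.02
position: [0.5022, -0.1159, 0.1034]
tool_rot: [[0.488, 0.873, 0.001], [0.873, -0.488, -0.0], [0.0, 0.001, -1.0]]
ft_force: [-2.0, 0.5, 12.3]
grip_width: 0.0277
gripper_force: 51.1
```

Request:
jog_arm(plan="0 0 0 0 0 0.04 255; 0 0 0 0 0 0 255; 0 0 0 0 0 0 255")

```text
time_s: 15.27
position: [0.5022, -0.1159, 0.1032]
tool_rot: [[0.488, 0.873, 0.001], [0.873, -0.488, -0.0], [0.0, 0.001, -1.0]]
ft_force: [-1.1, 1.0, 13.9]
grip_width: 0.0276
gripper_force: 51.2
```

Request:
jog_arm(plan="0 0 0 0 0 -0.05 70; 0 0 0 0 0 0 70; 0 0 0 0 0 0 70; 0 0 0 0 0 0 70; 0 0 0 0 0 0 70")

```text
time_s: 15.68
position: [0.5019, -0.1158, 0.1023]
tool_rot: [[0.488, 0.873, -0.001], [0.873, -0.488, 0.0], [-0.0, -0.001, -1.0]]
ft_force: [0.1, -1.3, -0.5]
grip_width: 0.0621
gripper_force: 0.0
```

Request:
jog_arm(plan="0 0 0 0 0 -0.7 22; 0 0 0 0 0 -1.5 22; 0 0 0 0 0 -1.5 22; 0 0 0 0 0 0 22; 0 0 0 0 0 0 22")

```text
time_s: 16.1
position: [0.5023, -0.116, 0.1402]
tool_rot: [[0.488, 0.873, 0.001], [0.873, -0.488, -0.001], [0.0, 0.001, -1.0]]
ft_force: [-0.8, 0.5, -0.7]
grip_width: 0.0781
gripper_force: 0.0
```

Run:
```python
from h import *
o=env.observe(); print(o["position"],o["ft_force"],o["grip_width"])
im=imaging.get_image("scene")
a=cv2.resize(im["pixels"][90:210,230:350],(600,600),interpolation=cv2.INTER_CUBIC);cv2.imwrite("pics/s2c.png",a[:,:,::-1])
```

```text
[ 0.5022911  -0.11596659  0.14024357] [-0.76028332  0.46446913 -0.66820801] 0.07808941728534767
```

View pics/s2c.png

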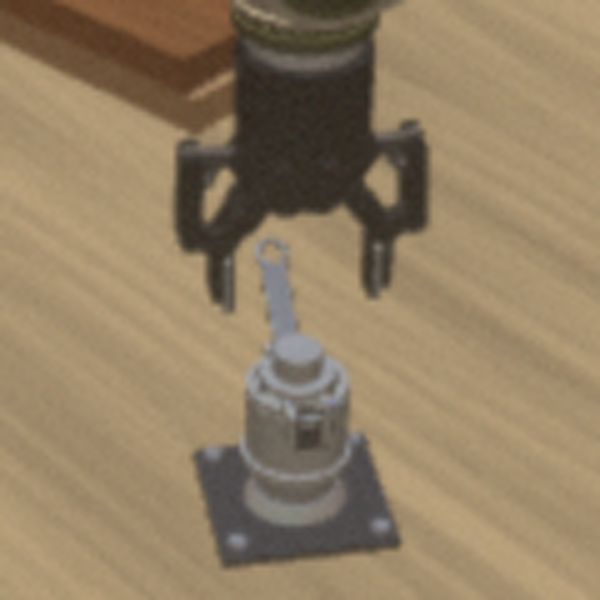

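The plug sits upright in the coupler at crop (298,365), released, with the fingers clear above it. Next I'll turn 90° to line up with the cam arms.

Request:
jog_arm(plan="0 0 7 0 0 0 22; 0 0 7 0 0 0 22; 0 0 7 0 0 0 22; 0 0 7 0 0 0 22; 0 0 7 0 0 0 22; 0 0 7 0 0 0 22; 0 0 7 0 0 0 22; 0 0 7 0 0 0 22; 0 0 7 0 0 0 22; 0 0 7 0 0 0 22")

```text
time_s: 16.98
position: [0.5016, -0.1157, 0.1387]
tool_rot: [[0.986, -0.166, -0.002], [-0.166, -0.986, 0.001], [-0.002, -0.001, -1.0]]
ft_force: [0.0, 0.3, 0.9]
grip_width: 0.0783
gripper_force: 0.0
```

Request:
jog_arm(plan="0 0 7 0 0 0 22; 0 0 7 0 0 0 22; 0 0 6 0 0 0 22; 0 0 0 0 0 0 22; 0 0 0 0 0 0 22; 0 0 0 0 0 0 22")

```text
time_s: 17.48
position: [0.5019, -0.1158, 0.1393]
tool_rot: [[0.874, -0.485, -0.001], [-0.485, -0.874, 0.0], [-0.001, 0.0, -1.0]]
ft_force: [-0.1, 0.3, -0.5]
grip_width: 0.078
gripper_force: 0.0
```

Request:
jog_arm(plan="0 0 0 0 0 0.5 22; 0 0 0 0 0 0.5 22; 0 0 0 0 0 0.3 22; 0 0 0 0 0 0.3 22; 0 0 0 0 0 0.2 22; 0 0 0 0 0 0 22")

```text
time_s: 17.98
position: [0.5019, -0.1158, 0.1212]
tool_rot: [[0.873, -0.488, -0.001], [-0.488, -0.873, 0.0], [-0.001, 0.0, -1.0]]
ft_force: [0.2, 0.1, 0.1]
grip_width: 0.0775
gripper_force: 0.0
```

Request:
jog_arm(plan="0 0 0 0 0 0.25 22; 0 0 0 0 0 0.25 22; 0 0 0 0 0 0.25 22; 0 0 0 0 0 0.25 22; 0 0 0 0 0 0 22")

```text
time_s: 18.4
position: [0.5019, -0.1158, 0.1112]
tool_rot: [[0.873, -0.488, -0.001], [-0.488, -0.873, 0.0], [-0.001, 0.0, -1.0]]
ft_force: [1.2, -0.2, 0.1]
grip_width: 0.0781
gripper_force: 0.0
```

Request:
jog_arm(plan="0 0 0 0 0 0.2 22; 0 0 0 0 0 0.2 22; 0 0 0 0 0 0.2 22; 0 0 0 0 0 0 22")

```text
time_s: 18.73
position: [0.5019, -0.1158, 0.1053]
tool_rot: [[0.873, -0.488, -0.001], [-0.488, -0.873, 0.0], [-0.001, 0.0, -1.0]]
ft_force: [0.7, -0.4, -0.5]
grip_width: 0.0782
gripper_force: 0.0
```

Request:
jog_arm(plan="0 0 0 0 0 0.2 22; 0 0 0 0 0 0.2 22; 0 0 0 0 0 0.2 22; 0 0 0 0 0 0 22")

```text
time_s: 19.07
position: [0.5019, -0.1158, 0.0993]
tool_rot: [[0.873, -0.488, -0.001], [-0.488, -0.873, 0.0], [-0.001, 0.0, -1.0]]
ft_force: [0.0, -0.3, 0.2]
grip_width: 0.0781
gripper_force: 0.0
```

Request:
jog_arm(plan="0 0 0 0 0 0.2 22; 0 0 0 0 0 0.2 22; 0 0 0 0 0 0 22")

```text
time_s: 19.32
position: [0.5022, -0.1159, 0.0955]
tool_rot: [[0.873, -0.488, 0.0], [-0.488, -0.873, -0.0], [0.0, -0.0, -1.0]]
ft_force: [0.1, -0.8, -0.0]
grip_width: 0.0783
gripper_force: 0.1
```

Request:
jog_arm(plan="0 0 0 0 0 0.2 22; 0 0 0 0 0 0.2 22; 0 0 0 0 0 0 22")

```text
time_s: 19.57
position: [0.5021, -0.1159, 0.0915]
tool_rot: [[0.873, -0.488, -0.0], [-0.488, -0.873, 0.0], [-0.0, 0.0, -1.0]]
ft_force: [-0.2, -0.1, 0.2]
grip_width: 0.078
gripper_force: 0.3
```

Request:
jog_arm(plan="0 0 0 0 0 0.2 22; 0 0 0 0 0 0.2 22; 0 0 0 0 0 0 22")

```text
time_s: 19.82
position: [0.502, -0.1158, 0.0874]
tool_rot: [[0.873, -0.488, -0.0], [-0.488, -0.873, 0.0], [-0.0, 0.0, -1.0]]
ft_force: [-0.3, -0.5, 0.5]
grip_width: 0.0784
gripper_force: 0.3
```

Run:
```python
from h import *
A=[]
for c,(r,k) in(("scene",(80,235)),("top",(210,285))):
    im=imaging.get_image(c);A.append(cv2.resize(im["pixels"][r:r+120,k:k+120],(400,400),interpolation=cv2.INTER_CUBIC))
cv2.imwrite("pics/s3.png",np.hstack(A)[:,:,::-1])
```

```text
(no output)
```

View pics/s3.png

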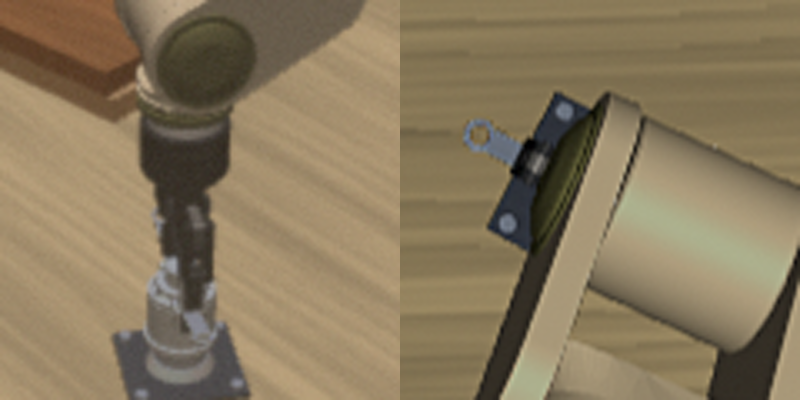

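The near arm, at left crop (200,325), is already swinging under the finger. In the top view the finger sits centred on the bar at (535,160). I'll keep pressing.

Request:
jog_arm(plan="0 0 0 0 0 0.2 22; 0 0 0 0 0 0.2 22; 0 0 0 0 0 0.1 22; 0 0 0 0 0 0 22")

```text
time_s: 20.25
position: [0.5021, -0.1159, 0.0824]
tool_rot: [[0.873, -0.488, -0.0], [-0.488, -0.873, 0.0], [-0.0, 0.0, -1.0]]
ft_force: [0.1, -0.3, 0.5]
grip_width: 0.0782
gripper_force: 0.0
```

Request:
jog_arm(plan="0 0 0 0 0 0.1 22; 0 0 0 0 0 0.1 22; 0 0 0 0 0 0 22")

```text
time_s: 20.5
position: [0.5021, -0.1158, 0.0806]
tool_rot: [[0.873, -0.488, -0.0], [-0.488, -0.873, 0.0], [-0.0, -0.0, -1.0]]
ft_force: [0.9, -0.2, 1.1]
grip_width: 0.0781
gripper_force: 0.7
```

Request:
jog_arm(plan="0 0 0 0 0 0.1 22; 0 0 0 0 0 0.1 22; 0 0 0 0 0 0 22")

```text
time_s: 20.75
position: [0.5021, -0.1158, 0.0786]
tool_rot: [[0.873, -0.488, 0.0], [-0.488, -0.873, 0.0], [-0.0, -0.0, -1.0]]
ft_force: [-0.1, 0.7, 1.7]
grip_width: 0.0779
gripper_force: 1.2
```

Request:
jog_arm(plan="0 0 0 0 0 0.1 22; 0 0 0 0 0 0.1 22; 0 0 0 0 0 0 22")

```text
time_s: 21.0
position: [0.5022, -0.1158, 0.077]
tool_rot: [[0.873, -0.488, 0.0], [-0.488, -0.873, -0.0], [0.0, -0.0, -1.0]]
ft_force: [-0.5, 0.2, 5.7]
grip_width: 0.0781
gripper_force: 3.0
```

Request:
jog_arm(plan="0 0 0 0 0 0.1 22; 0 0 0 0 0 0.1 22; 0 0 0 0 0 0 22")

```text
time_s: 21.25
position: [0.5022, -0.1159, 0.0754]
tool_rot: [[0.873, -0.488, 0.001], [-0.488, -0.873, -0.0], [0.001, 0.0, -1.0]]
ft_force: [-1.8, 1.2, 9.9]
grip_width: 0.0783
gripper_force: 4.3
```

Request:
jog_arm(plan="0 0 0 0 0 0.1 22; 0 0 0 0 0 0.1 22; 0 0 0 0 0 0 22")

```text
time_s: 21.5
position: [0.5024, -0.116, 0.0737]
tool_rot: [[0.873, -0.488, 0.002], [-0.488, -0.873, -0.001], [0.002, -0.0, -1.0]]
ft_force: [-1.7, 1.1, 11.7]
grip_width: 0.078
gripper_force: 5.1
```

Request:
jog_arm(plan="0 0 0 0 0 0.1 22; 0 0 0 0 0 0.1 22; 0 0 0 0 0 0 22")

```text
time_s: 21.75
position: [0.5027, -0.1161, 0.0719]
tool_rot: [[0.873, -0.488, 0.002], [-0.488, -0.873, -0.001], [0.002, -0.0, -1.0]]
ft_force: [-1.7, 1.1, 12.2]
grip_width: 0.078
gripper_force: 5.4
```

Request:
jog_arm(plan="0 0 0 0 0 0.1 22; 0 0 0 0 0 0.1 22; 0 0 0 0 0 0 22")

```text
time_s: 22.0
position: [0.5029, -0.1162, 0.07]
tool_rot: [[0.873, -0.488, 0.003], [-0.488, -0.873, -0.001], [0.003, -0.0, -1.0]]
ft_force: [-1.0, 1.0, 13.6]
grip_width: 0.078
gripper_force: 5.7
```

Request:
jog_arm(plan="0 0 0 0 0 0.1 22; 0 0 0 0 0 0.1 22; 0 0 0 0 0 0 22")

```text
time_s: 22.25
position: [0.5031, -0.1164, 0.0679]
tool_rot: [[0.873, -0.488, 0.003], [-0.488, -0.873, -0.002], [0.004, -0.0, -1.0]]
ft_force: [0.8, 1.4, 10.9]
grip_width: 0.0777
gripper_force: 4.8
```

Request:
jog_arm(plan="0 0 0 0 0 0.1 22; 0 0 0 0 0 0.1 22; 0 0 0 0 0 0 22")

```text
time_s: 22.5
position: [0.5032, -0.1164, 0.0658]
tool_rot: [[0.873, -0.488, 0.003], [-0.488, -0.873, -0.002], [0.004, -0.0, -1.0]]
ft_force: [1.1, -0.4, 9.9]
grip_width: 0.0782
gripper_force: 4.2
```

Request:
jog_arm(plan="0 0 0 0 0 0.1 22; 0 0 0 0 0 0.1 22; 0 0 0 0 0 0 22")

```text
time_s: 22.75
position: [0.5032, -0.1163, 0.0636]
tool_rot: [[0.873, -0.488, 0.003], [-0.488, -0.873, -0.001], [0.003, -0.0, -1.0]]
ft_force: [1.6, 0.4, 8.5]
grip_width: 0.0774
gripper_force: 3.8
```

Request:
jog_arm(plan="0 0 0 0 0 0.1 22; 0 0 0 0 0 0.1 22; 0 0 0 0 0 0 22")

```text
time_s: 23.0
position: [0.5036, -0.1159, 0.0622]
tool_rot: [[0.873, -0.488, 0.004], [-0.488, -0.873, -0.001], [0.004, -0.002, -1.0]]
ft_force: [1.0, 3.3, 15.2]
grip_width: 0.0784
gripper_force: 8.2
```

Request:
jog_arm(plan="0 0 0 0 0 0.1 22; 0 0 0 0 0 0 22; 0 0 0 0 0 0 22")

```text
time_s: 23.25
position: [0.5037, -0.116, 0.0619]
tool_rot: [[0.873, -0.488, 0.005], [-0.488, -0.873, -0.001], [0.005, -0.001, -1.0]]
ft_force: [1.4, 4.5, 21.9]
grip_width: 0.0776
gripper_force: 12.3
```

Request:
jog_arm(plan="0 0 0 0 0 0.05 22; 0 0 0 0 0 0 22; 0 0 0 0 0 0 22")

```text
time_s: 23.5
position: [0.5038, -0.116, 0.0618]
tool_rot: [[0.873, -0.488, 0.005], [-0.488, -0.873, -0.001], [0.005, -0.001, -1.0]]
ft_force: [-0.5, 5.7, 26.2]
grip_width: 0.0781
gripper_force: 13.7
```

Run:
```python
from h import *
o=env.observe(); t=np.array(o["wrist_torque"]); R=np.array(o["tool_rot"]); print("tool torque",(R.T@t).round(2),"tool force",(R.T@np.array(o["ft_force"])).round(2))
```

```text
tool torque [ 0.75 -0.59  0.1 ] tool force [ -3.07  -4.75 -26.17]
```

Both fingers carry about equal load (roughly 14.5 N and 11.5 N) and nothing yields, so both arms are on their stops. I'll retreat and check.

Request:
jog_arm(plan="0 0 0 0 0 -0.5 22; 0 0 0 0 0 -1.5 22; 0 0 0 0 0 -2.5 22; 0 0 0 0 0 -3.5 22; 0 0 0 0 0 -3.5 22; 0 0 0 0 0 -3.5 22; 0 0 0 -3.5 0 0 22; 0 0 0 -3.5 0 0 22; 0 0 0 -3.5 0 0 22; 0 0 0 -2 0 0 22")

```text
time_s: 24.33
position: [0.39, -0.0532, 0.2088]
tool_rot: [[0.873, -0.488, -0.002], [-0.488, -0.873, 0.001], [-0.002, 0.0, -1.0]]
ft_force: [0.6, -0.4, 0.3]
grip_width: 0.0777
gripper_force: 0.0
```

Request:
jog_arm(plan="0 0 0 -2 0 0 22; 0 0 0 0 0 0 22; 0 0 0 0 0 0 22")

```text
time_s: 24.58
position: [0.3752, -0.045, 0.2093]
tool_rot: [[0.873, -0.488, 0.0], [-0.488, -0.873, -0.0], [0.0, 0.0, -1.0]]
ft_force: [0.4, 0.3, 1.8]
grip_width: 0.0782
gripper_force: 0.0
```

Run:
```python
from h import *
A=[]
c=np.array([.5022,-.1159]);u=np.array([.488,.873])
for n,(r,k) in(("scene",(120,240)),("top",(225,300))):
    im=imaging.get_image(n);A.append(cv2.resize(im["pixels"][r:r+90,k:k+90],(400,400),interpolation=cv2.INTER_CUBIC))
    W=cloud(im);D=W[...,:2]-c;s=D@u;t=D@np.array([-u[1],u[0]])
    for sg in(1,-1):
        for r0 in(38,44,50,56,62):
            m=(abs(t)<.007)&(abs(s*sg-r0/1000)<.003)&(W[...,2]>.015); print(n,sg,r0,m.sum(),np.nanmedian(W[m][:,2]).round(4) if m.any() else None)
    m=np.hypot(s,t)<.012; print("knob top",np.nanmedian(W[m][:,2]))
print(env.observe()["ft_force"])
cv2.imwrite("pics/s4.png",np.hstack(A)[:,:,::-1])
```

```text
scene 1 38 32 0.0802
scene 1 44 16 0.0675
scene 1 50 13 0.0583
scene 1 56 18 0.0519
scene 1 62 20 0.042
scene -1 38 0 None
scene -1 44 0 None
scene -1 50 0 None
scene -1 56 0 None
scene -1 62 0 None
knob top 0.11277434509495521
top 1 38 21 0.0757
top 1 44 21 0.0671
top 1 50 21 0.0592
top 1 56 17 0.0511
top 1 62 14 0.0419
top -1 38 8 0.0748
top -1 44 12 0.0672
top -1 50 13 0.0593
top -1 56 11 0.0502
top -1 62 9 0.0422
knob top 0.11669308081376611
[-0.30366407 -0.26879311  0.08912446]
```

View pics/s4.png

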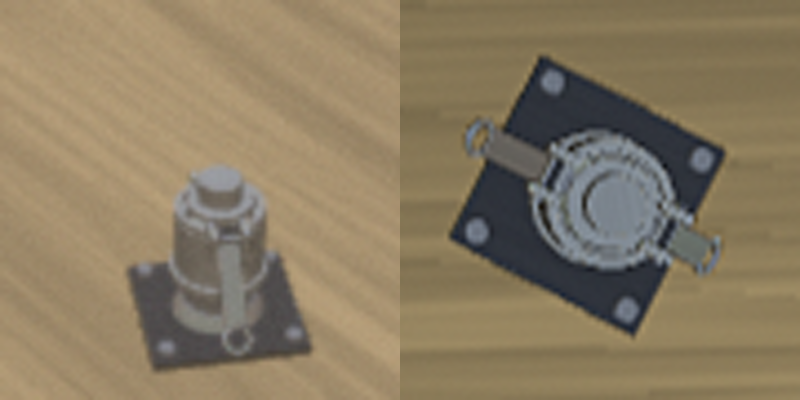

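Both arms, at top crop (505,150) and (695,245), lie at equal heights. Both slope down about 54–55° (the end stop is 55°), and the knob is centred at (615,200). I'm handing the job in.

```bash
python3 -c "
from rig import job
print(job.close_job())"
```

```text
the job is handed in; nothing more can be done
None
```

The aluminium plug was pressed home with about 16 N and let go. Both cam arms were then swung down together to their end stops at roughly 13 N each, and the job was handed in at about 25 s with the robot touching nothing.

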